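# Put the spare tap valves away in the foam drawer

### The arm

A 7-joint arm with a two-finger parallel gripper is mounted at the origin on the work surface. World frame = base frame: x ahead of the robot, y to its left, z up, the work surface at z = 0. Lengths are in m, angles in rad, forces in N, time in s.
With the tool pointing down it reaches from about 0.35 to 0.9 m from the base axis. Payload 8.1 kg.
Tool frame: the origin (TCP) lies midway between the tips of the shut fingers; the grasp point (between the pads) lies behind it (arm.tcp_to_grasp is the z of the grasp point in the tool frame, in m); z points along the fingers, y is the line along which they close (so a half turn about z gives the same grasp; the last joint's range is limited). The gripper opens to 92 mm and grips with 3 to 60 N. Pads are 19 mm wide; open, the fingers measure 130 mm over their backs; the gripper's body (75 mm by 190 mm) begins 47 mm behind the grasp point.
Start: joints at [1.117, 0.434, 0.025, 1.573, -0.012, 1.134, -0.075], TCP at [0.215, -0.587, 0.227] pointing down, gripper open.
Joint ranges: [-2.62, 2.62], [-0.44, 2.09], [-1.27, 1.32], [0.08, 2.57], [-1.32, 4.46], [0.12, 2], [-2.74, 2.74]. Speed limits (rad/s): [2.22, 2.22, 3.01, 3.01, 3.14, 3.14, 3.14].

### API

Orientations are given as a rotation vector (axis times angle).
In Python, from cell import readout, vision, arm gives the robot as it stands.
- The arm moves only by the tool carry_out, never from a script. Its argument "increments" is one flat list of numbers, 6 for each row, row after row: the shift along the world's x, y, z in mm, then the turn, a rotation vector about the world's x, y, z in rad. In form: [tx, ty, tz, wx, wy, wz, tx, ty, tz, wx, wy, wz, ...]. A call has 1 to 20 rows; each row shifts and turns the commanded pose from where the row before left it; what a row does not reach is not made up. A row lasts 1/8 s, in which the tool goes at most 62.5 mm and 10.7 degrees, less where a joint would pass 70% of its speed; a pose out of reach is approached as far as the arm can. A call with a gripper value outside its range is refused whole. "grip" is the closure, from 0 (fully open) to 1 (shut), set as the call begins (left out, the last holds). The fingers move at their own pace and stop on an object; "newtons" is the grip in N (left out, the last holds). Time passes only in rows, so rows that do not move let the fingers close. It gives the time, the measured TCP pose, the force, the opening and the grip force at its end, in the units of the state.
- readout.observe(): the state, without advancing time (a new reading comes with each control period).
- vision.get_image(name): name is "scene" or "top" or "wrist"; returns the picture (420x560x3 uint8, red, green, blue); there is no depth.
- vision.calibration(name): a dict with "fov_y" (degrees; the focal length in pixels is half the picture's height over the tangent of half this angle, whatever the lens; pixels are square), "cx", "cy" (the principal point, pixels), "pose" (4x4, takes a point from camera to world coordinates). Camera axes: x right, y up, looking along -z (the intrinsics and any distortion apply to the point x, -y, -z); pixel columns grow to the right and rows downward; lengths in m; the calibration is good to about 2 mm. A picture is of the moment at which its call begins: read the wrist's pose just before it. calibration takes no time and is no camera call; for the wrist camera it gives the pose at the moment of the call.
- arm.sign_off(): hands the job in; it is judged then, once.
The state is a dict: "clock": time; "joints": joint angles; "dq": joint speeds; "joint_efforts": joint torques, N m; "position": TCP position; "ee_rot": TCP orientation; "force": force on the tool from outside, world axes, zero at the start; "ft_torque": the same for the moment, N m; "width": opening from 0.0 (shut) to 1.0 (fully open); "gripper_force": force on a finger pad.
Only numpy, scipy, OpenCV 4.12 (cv2) and the standard library are available. Lean on these libraries where they do the work, as an engineer would, in place of code of your own. Each camera call takes 0.05 s, during which the arm holds its last target. There are 200 camera calls.

### The job

Pull the low drawer fully open, press both spare tap valves right down into their matching cutouts in the foam, then push the drawer completely shut. Leave the spanner, the bottle and the beaker where they are.

Things in the scene. Friction and masses are not known exactly. Their poses are not given: they have to be found in the camera images.
- drawer (a joint): how far the drawer is out, in m: 0 shut, 0.20 fully open (a stop). It slides out towards the robot, along its own -x, needs about 3 N and stays where it is left. It holds the foam. Front panel 330 mm wide, 14 mm thick, its top edge 78 mm above the bench.
- unit: fixed white drawer unit, 350 mm wide (y), 270 mm deep (x), 92 mm high, origin at the bottom centre of its front (where the drawer's front face is when shut), x pointing into it. It covers all of the drawer that is not pulled out. The opening is 84 mm high: a valve not pressed home jams under its top.
- handle (a point): centre of the blue bar handle on the drawer's front, 70 mm above the bench. The bar is 160 mm long (y), 12 mm thick (x), 22 mm high (z); 44 mm of free space between it and the front panel, with a post at each end of the bar. Axes are the drawer's: x into the drawer (away from the robot), y along the bar, z up.
- tee_cutout (a point): point on the yellow floor of the T-shaped cutout in the dark foam; moves with the drawer, 145 mm behind (x) the bar and 65 mm to +y of its middle. Drawer axes: the T's long bar runs along x, branch to +y. 22 mm deep, foam top 48 mm above the bench, 3 mm wider than the valve all round. Springy lips hold the valve about 16 mm high until it is pushed down with about 5 to 15 N; then it stays.
- angle_cutout (a point): point on the floor of the L-shaped cutout in the same foam; moves with the drawer, 134 mm behind (x) the bar and 105 mm to -y of its middle. Drawer axes: the L's long leg runs along x, the short leg points to +y at the end nearest the robot. Same depth, clearance and springy lips as the T-shaped one.
- tee_mid (a point): loose tee valve lying flat: white T body, brass ends, 120 mm long (x), 28 mm wide, 26 mm high, branch from its middle reaching 64 mm to +y. Grip: green wing handle on its middle, 48 mm long (x), 24 mm wide (y), 25 to 49 mm above the underside. The point is 24 mm above the underside, under the handle's centre; seated, it is 24 mm straight above tee_cutout with the same axes. 0.3 kg.
- angle_mid (a point): loose angle valve lying flat: white L body, brass ends, 26 mm high; long leg 28 mm wide from -41 to +69 mm along x, short leg at its -x end reaching 70 mm to +y. Grip: orange wing handle, 48 mm long (x), 24 mm wide (y), 25 to 49 mm above the underside. The point is 24 mm above the underside, under the handle's centre; seated, it is 24 mm straight above angle_cutout with the same axes. 0.3 kg.
- tee: the tee valve; origin on its underside, below tee_mid
- angle: the angle valve; origin on its underside, 14 mm to +x of angle_mid
- spanner_grip (a point): grip of a loose spanner 170 mm long lying on the bench near the robot; leave alone
- bottle: white bottle 60 mm across, 150 mm high, origin under its centre; leave alone
- beaker: glass beaker 72 mm across, 90 mm high, origin under its centre; leave alone

How it is judged:
By the outcome, as a careful person would: the job done as asked, in the order asked, and still so for the second after the job is handed in, with the robot touching nothing.
It also fails if it takes over 72 s, if anything falls off the work surface, if the arm or the gripper's body presses on something with over 40 N, if the wrist force passes 120 N, or if a joint passes its speed limit or range.

## Working session

There is one attempt and no reset: what is moved stays moved. The work goes in short steps, Python scripts to look and compute and a tool call to move; the robot and the scene stay as the last step left them, time stands still between calls to the robot, and variables do not carry over. Pictures are saved under pics/ and viewed, at most 12 in all, crops included, and the job is handed in when it is done.

Besides the shell and the picture viewer there is one more tool, called after "Request:" by a JSON object that holds its "api" and its "payload", one argument or row to a line. carry_out: Moves the arm, as the interface text tells. Its arguments: {"type":"object","properties":{"increments":{"type":"array","items":{"type":"number"}},"grip":{"type":"number"},"newtons":{"type":"number"}},"required":["increments"]}

```bash
ls; mkdir -p pics; python3 - <<'E'
from cell import readout, vision, arm
import cv2,numpy as np
s=readout.observe(); print(s, arm.tcp_to_grasp)
for n in("scene","top"):
    c=vision.calibration(n); print(n,c)
    cv2.imwrite(f"pics/{n}0.png",vision.get_image(n)[:,:,::-1])
print(vision.calibration("wrist"))
E
```

```text
pics
{'clock': 0.0, 'joints': array([ 1.11741733,  0.4351984 ,  0.02494955,  1.57411639, -0.01160027,
        1.13397456, -0.07507098]), 'dq': array([ 0.00020167,  0.00038832,  0.00125935, -0.00131087, -0.00069567,
       -0.00023308,  0.00043729]), 'joint_efforts': array([ 5.69893837e-04, -6.67838860e+01,  9.85093117e-01, -3.14455998e+01,
       -6.07313938e-02,  4.30686632e-02,  2.27439900e-04]), 'position': array([ 0.21455035, -0.58647276,  0.2259525 ]), 'ee_rot': array([-3.09192494e+00, -5.47889353e-01,  6.25505291e-04]), 'force': array([ 0.0404021 , -0.77199541,  0.36868636]), 'ft_torque': array([-0.0402232 ,  0.00667481,  0.00836593]), 'gripper_force': 0.0, 'width': 0.9985709973514487} -0.0188
scene {'fov_y': 43.6203670674604, 'cx': 269.26689275064433, 'cy': 204.23942421594273, 'pose': array([[ 0.25610303, -0.8172992 ,  0.51617172,  1.22024014],
       [ 0.96656852,  0.22342758, -0.12579911, -0.16208333],
       [-0.01251149,  0.53113287,  0.84719616,  1.11340589],
       [ 0.        ,  0.        ,  0.        ,  1.        ]])}
top {'fov_y': 42.85073008441188, 'cx': 274.13133332173896, 'cy': 197.84813178172084, 'pose': array([[ 0.01795075,  0.98585078, -0.16666137,  0.36588008],
       [-0.99982374,  0.01678229, -0.0084168 , -0.01522512],
       [-0.00550075,  0.16678308,  0.98597827,  1.29545101],
       [ 0.        ,  0.        ,  0.        ,  1.        ]])}
{'fov_y': 59.9571868651491, 'cx': 268.8860403477799, 'cy': 211.20693488018745, 'pose': array([[ 0.34312116,  0.89697594,  0.27875083,  0.28995153],
       [-0.93929042,  0.32803418,  0.10063343, -0.55963049],
       [-0.00117404, -0.29635745,  0.95507638,  0.38484484],
       [ 0.        ,  0.        ,  0.        ,  1.        ]])}
```

View pics/top0.png

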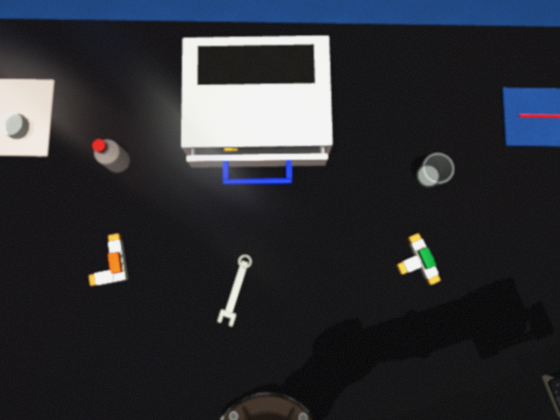

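View pics/scene0.png

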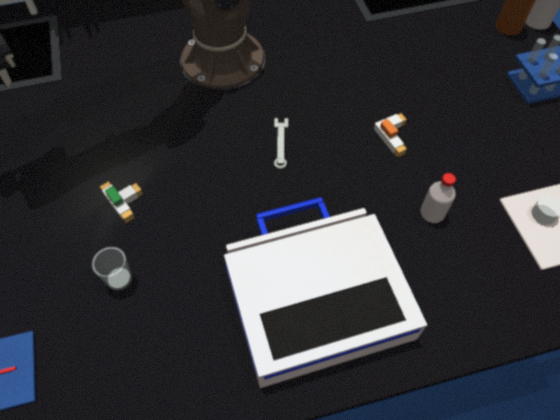

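The top view shows a blue bar handle at about (257,181), with the drawer slightly open. The green tee handle is at (426,258), yawed about +20°, and the orange angle handle at (114,262), yawed about +10°. The spanner is at (235,290), the bottle at (110,155) and the beaker at (435,170). The scene view agrees.

```bash
cat > h.py <<'E'
from cell import readout, vision, arm
import cv2,numpy as np
from scipy.spatial.transform import Rotation as R
HSV={'blue':((112,150,90),(130,255,255)),'green':((50,120,50),(80,255,255)),'orange':((5,170,120),(14,255,255)),
 'brass':((17,120,90),(30,255,255)),'yellow':((20,120,90),(32,255,255))}
def ray(n,px,z,c=None):
    c=c or vision.calibration(n); f=210/np.tan(np.radians(c['fov_y']/2)); P=c['pose']
    px=np.atleast_2d(np.asarray(px,float))
    d=np.c_[(px[:,0]-c['cx'])/f,-(px[:,1]-c['cy'])/f,-np.ones(len(px))]@P[:3,:3].T
    return P[:3,3]+d*((z-P[2,3])/d[:,2])[:,None]
def grab(n,save=None):
    c=vision.calibration(n); im=vision.get_image(n)
    if save: cv2.imwrite(f'pics/{save}.png',im[:,:,::-1])
    return im,c
def blobs(im,col,amin=15):
    m=cv2.inRange(cv2.cvtColor(im,cv2.COLOR_RGB2HSV),*HSV[col])
    cs,_=cv2.findContours(m,cv2.RETR_EXTERNAL,cv2.CHAIN_APPROX_NONE)
    return sorted([c[:,0,:] for c in cs if cv2.contourArea(c)>=amin],key=lambda c:-cv2.contourArea(c))
def rect(n,c,cal,z):
    p=ray(n,c,z,cal)[:,:2]; (x,y),(w,h),a=cv2.minAreaRect((p*1000).astype(np.float32))
    if w<h: a+=90;w,h=h,w
    a=(a+90)%180-90
    return f'centre {x:.1f} {y:.1f} size {w:.1f} {h:.1f} longaxis {a:.1f}deg z{z}'
E
python3 - <<'E'
from h import *
for n in('top','scene'):
    im,c=grab(n)
    for col,z in(('green',.049),('orange',.049),('blue',.081),('brass',.02)):
        for b in blobs(im,col)[:5]: print(n,col,b.mean(0).round(),rect(n,b,c,z))
print(R.from_rotvec(readout.observe()['ee_rot']).as_matrix().round(3))
E
```

```text
top green [428. 258.] centre 442.3 -361.8 size 45.5 27.7 longaxis 22.4deg z0.049
top orange [114. 263.] centre 418.2 363.8 size 44.0 26.9 longaxis 10.9deg z0.049
top blue [257. 177.] centre 629.3 34.7 size 160.4 54.2 longaxis -88.1deg z0.081
top brass [434. 280.] centre 391.7 -383.8 size 30.4 14.9 longaxis -67.7deg z0.02
top brass [401. 268.] centre 418.4 -307.6 size 28.0 16.0 longaxis 25.8deg z0.02
top brass [414. 237.] centre 492.5 -340.1 size 29.5 15.4 longaxis -66.1deg z0.02
top brass [113. 236.] centre 481.8 378.7 size 30.2 14.7 longaxis -77.6deg z0.02
top brass [ 91. 280.] centre 378.2 424.1 size 28.8 13.7 longaxis 15.5deg z0.02
scene green [113. 194.] centre 443.7 -362.4 size 45.2 22.5 longaxis 20.9deg z0.049
scene orange [390. 127.] centre 422.8 361.4 size 43.6 26.1 longaxis 15.6deg z0.049
scene blue [290. 211.] centre 631.9 34.0 size 163.7 56.6 longaxis -88.3deg z0.081
scene brass [127. 214.] centre 491.0 -341.9 size 25.9 18.6 longaxis -63.9deg z0.02
scene brass [401. 149.] centre 481.3 377.4 size 30.2 19.7 longaxis -79.8deg z0.02
scene brass [137. 188.] centre 419.4 -308.7 size 33.3 12.4 longaxis 19.5deg z0.02
scene brass [104. 185.] centre 387.1 -386.9 size 25.2 11.3 longaxis -62.4deg z0.02
scene brass [402. 117.] centre 378.3 424.0 size 33.0 12.6 longaxis 1.8deg z0.02
[[ 0.939  0.344 -0.   ]
 [ 0.344 -0.939  0.001]
 [-0.    -0.001 -1.   ]]
```

Request:
{"api": "carry_out", "payload": {
  "increments": [26.4,38.9,-4,0,0,-0.02,26.4,38.9,-4,0,0,-0.02,26.4,38.9,-4,0,0,-0.02,26.4,38.9,-4,0,0,-0.02,26.4,38.9,-4,0,0,-0.02,26.4,38.9,-4,0,0,-0.02,26.4,38.9,-4,0,0,-0.02,26.4,38.9,-4,0,0,-0.02,26.4,38.9,-4,0,0,-0.02,26.4,38.9,-4,0,0,-0.02,26.4,38.9,-4,0,0,-0.02,26.4,38.9,-4,0,0,-0.02,26.4,38.9,-4,0,0,-0.02,26.4,38.9,-4,0,0,-0.02,26.4,38.9,-4,0,0,-0.02,26.4,38.9,-4,0,0,-0.02,0,0,0,0,0,0],
  "grip": 1,
  "newtons": 20
}}

```text
clock: 2.33
position: [0.638, 0.0405, 0.1619]
ee_rot: [-3.139, -0.057, 0.001]
force: [-1.0, -0.5, 0.1]
width: 0.006
gripper_force: 0.0
```

```bash
python3 - <<'E'
from h import *
im,c=grab('wrist','w1')
for b in blobs(im,'blue')[:3]: print(b.mean(0).round(),b.min(0),b.max(0),rect('wrist',b,c,.081))
E
```

```text
[276. 238.] [160 186] [393 262] centre 633.6 35.3 size 158.9 55.7 longaxis -88.2deg z0.081
```

View pics/w1.png

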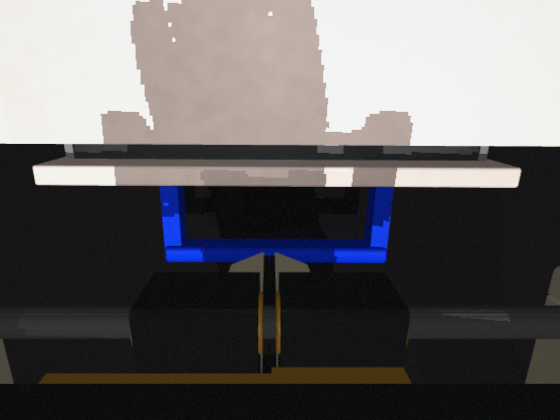

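The wrist view shows the bar centred on column 275 at row 250, with the free gap above it. The TCP is over the gap, so I'm descending.

Request:
{"api": "carry_out", "payload": {
  "increments": [0,0,-27,0,0,0,0,0,-27,0,0,0,0,0,-27,0,0,0,0,0,-26,0,0,0,0,0,0,0,0,0]
}}

```text
clock: 3.0
position: [0.6351, 0.0335, 0.054]
ee_rot: [3.14, 0.046, -0.007]
force: [-0.4, 0.0, -1.0]
width: 0.004
gripper_force: 0.0
```

Request:
{"api": "carry_out", "payload": {
  "increments": [-6,-0.2,0,0,0,0,-8,-0.2,0,0,0,0,-10,-0.3,0,0,0,0,-15,-0.5,0,0,0,0,-15,-0.5,0,0,0,0,-15,-0.5,0,0,0,0,-15,-0.5,0,0,0,0,-15,-0.5,0,0,0,0,-15,-0.5,0,0,0,0,-15,-0.5,0,0,0,0,-15,-0.5,0,0,0,0,-10,-0.3,0,0,0,0,-6,-0.2,0,0,0,0,0,0,0,0,0,0]
}}

```text
clock: 4.75
position: [0.4757, 0.03, 0.0553]
ee_rot: [3.141, 0.048, -0.004]
force: [0.1, -0.8, 0.9]
width: 0.003
gripper_force: 0.0
```

```bash
python3 - <<'E'
from h import *
im,c=grab('top','top2')
for b in blobs(im,'blue')[:4]: print(b.mean(0).round(),b.min(0),b.max(0),rect('top',b,c,.081))
for b in blobs(im,'yellow')[:9]: print(b.mean(0).round(),b.min(0),b.max(0),rect('top',b,c,.026))
E
```

```text
[297. 189.] [277 162] [309 209] centre 611.9 -49.3 size 115.6 77.0 longaxis 1.0deg z0.026
[223. 182.] [202 162] [237 197] centre 623.2 128.6 size 86.2 84.6 longaxis 1.7deg z0.026
[401. 268.] [397 262] [406 274] centre 418.1 -306.3 size 27.9 16.0 longaxis 25.8deg z0.026
[434. 280.] [428 275] [440 284] centre 391.8 -382.6 size 29.0 14.8 longaxis -67.7deg z0.026
[414. 237.] [409 233] [421 242] centre 492.1 -339.1 size 28.2 15.4 longaxis -66.1deg z0.026
[114. 237.] [108 234] [119 240] centre 480.3 376.5 size 25.4 12.9 longaxis -74.8deg z0.026
[ 92. 280.] [ 89 275] [ 94 284] centre 378.6 421.2 size 21.5 11.8 longaxis 4.3deg z0.026
```

View pics/top2.png

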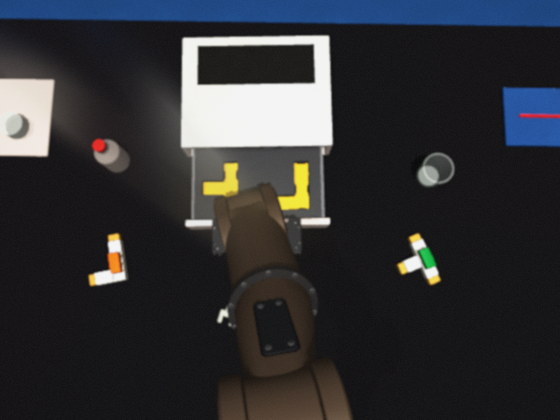

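The drawer is out by about 150 mm and both yellow cutouts are visible: the T at (223,182), the L at (297,189). I'll keep pulling to the stop.

Request:
{"api": "carry_out", "payload": {
  "increments": [-6,-0.2,0,0,0,0,-6,-0.2,0,0,0,0,-6,-0.2,0,0,0,0,-6,-0.2,0,0,0,0,0,0,0,0,0,0]
}}

```text
clock: 5.42
position: [0.4583, 0.0298, 0.0569]
ee_rot: [-3.14, -0.047, -0.016]
force: [17.6, -1.5, -11.8]
width: 0.008
gripper_force: 8.7
```

Request:
{"api": "carry_out", "payload": {
  "increments": [-4,-0.1,0,0,0,0,-4,-0.1,0,0,0,0,0,0,0,0,0,0]
}}

```text
clock: 5.8
position: [0.4584, 0.0303, 0.0584]
ee_rot: [-3.137, -0.046, -0.038]
force: [39.9, -2.5, -25.9]
width: 0.005
gripper_force: 19.3
```

Request:
{"api": "carry_out", "payload": {
  "increments": [-4,-0.1,0,0,0,0,-4,-0.1,0,0,0,0,0,0,0,0,0,0]
}}

```text
clock: 6.18
position: [0.4584, 0.0309, 0.0601]
ee_rot: [-3.135, -0.045, -0.059]
force: [60.0, -4.2, -38.7]
width: 0.004
gripper_force: 29.4
```

The drawer is against its stop (the TCP no longer moves and the force is rising). I'm backing off to free the finger.

Request:
{"api": "carry_out", "payload": {
  "increments": [10,0,0,0,0,0,10,0,0,0,0,0,6,0,0,0,0,0,0,0,0,0,0,0,0,0,0,0,0,0]
}}

```text
clock: 6.8
position: [0.4619, 0.0289, 0.0554]
ee_rot: [3.141, 0.048, -0.003]
force: [0.1, 0.3, 1.3]
width: 0.006
gripper_force: 0.0
```

Request:
{"api": "carry_out", "payload": {
  "increments": [3,0,20,0,0,0,4,0,40,0,0,0,0,0,50,0,0,0,-2,-40,40,0,0,0.035,-2,-40,0,0,0,0.035,-2,-40,0,0,0,0.035,-3,-40,0,0,0,0.035,-3,-40,0,0,0,0.035,-3,-40,0,0,0,0.035,-3,-40,0,0,0,0.035,-3,-40,0,0,0,0.035,-3,-40,0,0,0,0.035,-3,-31,0,0,0,0.035,0,0,0,0,0,0,0,0,0,0,0,0],
  "grip": 0
}}

```text
clock: 8.68
position: [0.4429, -0.3608, 0.2053]
ee_rot: [-3.084, -0.594, 0.001]
force: [0.2, 0.9, 0.3]
width: 0.999
gripper_force: 0.0
```

```bash
python3 - <<'E'
from h import *
im,c=grab('wrist','w3')
for b in blobs(im,'green',200)[:2]: print('green',b.mean(0).round(),rect('wrist',b,c,.049))
for b in blobs(im,'brass',60)[:5]: print('brass',b.mean(0).round(),rect('wrist',b,c,.02))
s=readout.observe();print(s['position'],R.from_rotvec(s['ee_rot']).as_matrix().round(3).tolist())
im,c=grab('top','top3')
for b in blobs(im,'blue')[:2]: print('blue',b.mean(0).round(),rect('top',b,c,.081))
for b in blobs(im,'yellow',150)[:2]: print('yellow',b.mean(0).round(),rect('top',b,c,.026))
im,c=grab('scene')
for b in blobs(im,'blue')[:2]: print('blue s',b.mean(0).round(),rect('scene',b,c,.081))
E
```

```text
green [271. 190.] centre 443.7 -362.7 size 49.1 22.7 longaxis 23.4deg z0.049
brass [408. 377.] centre 293.7 -591.1 size 355.6 22.4 longaxis -68.1deg z0.02
brass [466. 322.] centre 378.6 -617.3 size 85.1 33.7 longaxis 36.9deg z0.02
brass [ 72. 322.] centre 219.1 -219.3 size 85.5 33.0 longaxis 6.8deg z0.02
brass [269. 131.] centre 490.9 -342.4 size 25.2 15.4 longaxis -68.2deg z0.02
[ 0.44321217 -0.36047368  0.20547529] [[0.928, 0.373, -0.0], [0.373, -0.928, 0.001], [-0.0, -0.001, -1.0]]
blue [257. 250.] centre 460.9 30.7 size 161.6 54.8 longaxis -88.1deg z0.081
yellow [295. 197.] centre 594.6 -42.3 size 115.1 91.3 longaxis 1.0deg z0.026
yellow [225. 195.] centre 586.4 127.4 size 124.9 84.5 longaxis 1.7deg z0.026
blue s [269. 155.] centre 461.5 28.6 size 164.1 56.9 longaxis -87.9deg z0.081
```

View pics/w3.png

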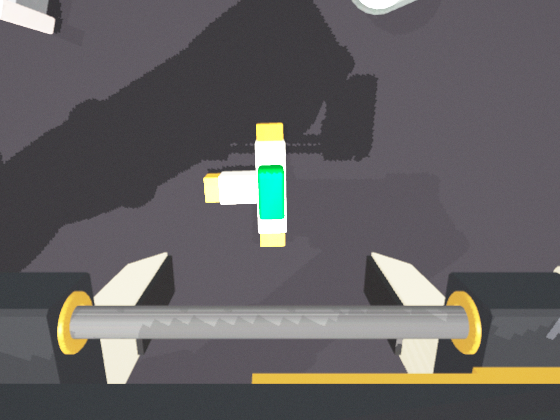

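The wrist view shows the green handle at (271,190), already aligned, and the tee's brass ends. The measured point is (444,-363) with yaw 23.4°. I'm descending with the tips above the 26 mm body.

Request:
{"api": "carry_out", "payload": {
  "increments": [0.5,-2,-40,0,0,0.025,0,0,-50,0,0,0,0,0,-50,0,0,0,0,0,-26,0,0,0,0,0,-10,0,0,0,0,0,0,0,0,0]
}}

```text
clock: 9.57
position: [0.4439, -0.3636, 0.0299]
ee_rot: [-3.077, -0.634, 0.0]
force: [-0.3, -0.1, 0.5]
width: 0.998
gripper_force: 0.0
```

Request:
{"api": "carry_out", "payload": {
  "increments": [0,0,0,0,0,0,0,0,0,0,0,0,0,0,0,0,0,0,0,0,0,0,0,0,0,0,0,0,0,0,0,0,0,0,0,0],
  "grip": 1,
  "newtons": 45
}}

```text
clock: 10.32
position: [0.4436, -0.364, 0.0297]
ee_rot: [-3.077, -0.633, 0.0]
force: [0.0, 0.6, 0.6]
width: 0.397
gripper_force: 0.0
```

Request:
{"api": "carry_out", "payload": {
  "increments": [0,0,0,0,0,0,0,0,0,0,0,0,0,0,0,0,0,0]
}}

```text
clock: 10.7
position: [0.4435, -0.3638, 0.0296]
ee_rot: [-3.077, -0.633, 0.0]
force: [-0.7, 0.7, -1.1]
width: 0.259
gripper_force: 45.0
```

Request:
{"api": "carry_out", "payload": {
  "increments": [0,0,20,0,0,0,0,0,40,0,0,0,0,0,40,0,0,0,0,0,40,0,0,0,5,38,30,0,0,-0.0375,5,38,0,0,0,-0.0375,5,38,0,0,0,-0.0375,5,38,0,0,0,-0.0375,5,38,0,0,0,-0.0375,5,38,0,0,0,-0.0375,5,38,0,0,0,-0.0375,5,38,0,0,0,-0.0375,5,38,0,0,0,-0.0375,5,38,0,0,0,-0.0375,0,0,0,0,0,0,0,0,0,0,0,0]
}}

```text
clock: 12.7
position: [0.4934, 0.0155, 0.1995]
ee_rot: [3.141, 0.049, -0.001]
force: [-0.9, -0.3, -3.0]
width: 0.259
gripper_force: 45.0
```

```bash
python3 - <<'E'
from h import *
im,c=grab('wrist','w4')
s=readout.observe();print(s['position'],s['ee_rot'],s['width'],s['gripper_force'])
for b in blobs(im,'green',200)[:2]: print('green',b.mean(0).round(),rect('wrist',b,c,s['position'][2]+.02))
for b in blobs(im,'yellow',200)[:7]: print('yellow',b.mean(0).round(),b.min(0),b.max(0),rect('wrist',b,c,.026))
for b in blobs(im,'blue',200)[:2]: print('blue',b.mean(0).round(),b.min(0),b.max(0),rect('wrist',b,c,.081))
E
```

```text
[0.49337075 0.0149246  0.19948827] [ 3.14055565e+00  4.67421107e-02 -9.67440774e-04] 0.2540306008155447 44.999152421951294
green [269. 268.] centre 505.4 15.4 size 35.1 23.4 longaxis 1.7deg z0.21948827350116634
yellow [331. 109.] [242   3] [399 181] centre 557.7 -45.6 size 195.1 97.2 longaxis -39.1deg z0.026
yellow [156.  78.] [94  0] [193 156] centre 582.9 126.1 size 126.3 80.5 longaxis 1.8deg z0.026
yellow [269. 358.] [247 349] [291 368] centre 301.8 8.9 size 48.1 24.9 longaxis -88.3deg z0.026
yellow [152. 253.] [140 237] [167 271] centre 422.2 127.5 size 36.9 25.5 longaxis 0.7deg z0.026
blue [332. 240.] [299 206] [349 269] centre 465.6 -30.5 size 55.1 39.2 longaxis 1.7deg z0.081
blue [160. 218.] [149 206] [171 231] centre 478.6 101.4 size 21.1 16.8 longaxis 1.7deg z0.081
```

View pics/w4.png

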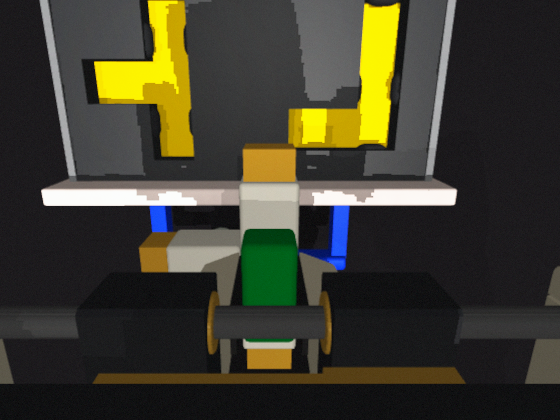

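The wrist view shows the T cutout at the upper left (columns 94–193), clipped at the top edge, the L at the upper right, and the tee held straight. I'm moving the camera over the T for a precise fix.

Request:
{"api": "carry_out", "payload": {
  "increments": [6,29,10,0,0,0,6,28,10,0,0,0,6,28,10,0,0,0,0,0,0,0,0,0,0,0,0,0,0,0]
}}

```text
clock: 13.38
position: [0.5115, 0.0994, 0.2294]
ee_rot: [3.14, 0.046, -0.001]
force: [0.1, 0.1, -3.3]
width: 0.258
gripper_force: 45.0
```

```bash
python3 - <<'E'
from h import *
im,c=grab('wrist','w5')
s=readout.observe();print(s['position'],c['pose'][:3,3])
a=np.radians(1.8);D=np.array([[np.cos(a),-np.sin(a)],[np.sin(a),np.cos(a)]])
for b in blobs(im,'yellow',600)[:4]:
    p=ray('wrist',b,.026,c)[:,:2]*1000@D   # drawer-aligned coords
    print('yellow',b.min(0),b.max(0),p.min(0).round(1),p.max(0).round(1),rect('wrist',b,c,.026))
print('drawer->world matrix',D.round(4).tolist())
E
```

```text
[0.51142277 0.09923043 0.22931003] [0.5917213  0.10153081 0.38816205]
yellow [200  34] [295 181] [514.1  56.2] [650.  147.8] centre 576.9 121.6 size 138.1 89.2 longaxis 5.4deg z0.026
yellow [375  38] [477 164] [ 531.1 -107.9] [646.3 -23.1] centre 590.4 -47.0 size 115.2 84.8 longaxis 1.8deg z0.026
yellow [247 349] [291 368] [284.5  56.9] [311.8 109.1] centre 295.4 92.4 size 52.2 27.1 longaxis -88.4deg z0.026
yellow [139 232] [176 271] [413.8 181.1] [459.4 222.5] centre 430.0 215.5 size 45.6 41.3 longaxis 1.6deg z0.026
drawer->world matrix [[0.9995, -0.0314], [0.0314, 0.9995]]
```

View pics/w5.png

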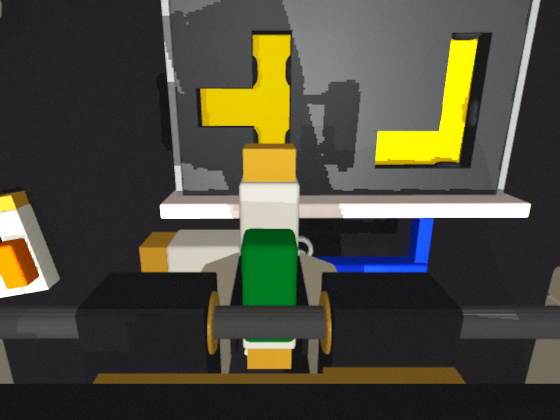

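```bash
python3 - <<'E'
from h import *
im=cv2.imread('pics/w5.png')[:,:,::-1].copy(); c=vision.calibration('wrist')
m=cv2.inRange(cv2.cvtColor(im,cv2.COLOR_RGB2HSV),*HSV['yellow'])
a=np.radians(1.8);D=np.array([[np.cos(a),-np.sin(a)],[np.sin(a),np.cos(a)]])
def e(cols,row,z=.026): return (ray('wrist',[(x,row) for x in cols],z,c)[:,:2]*1000@D).round(1).tolist()
for row in(38,44,60,80,95,105,115):
    k=np.where(m[row,195:300])[0]+195; print('T row',row,k.min(),k.max(),e((k.min()-.5,k.max()+.5),row))
for row in(45,80,110):
    k=np.where(m[row,370:490])[0]+370; print('L row',row,k.min(),k.max(),e((k.max()+.5,),row),e((k.min()-.5,),row,.048))
for col in(210,225,240):
    k=np.where(m[60:140,col])[0]+60; print('branch',col,k.min(),k.max(),(ray('wrist',[(col,k.min()-.5),(col,k.max()+.5)],.026,c)[:,:2]*1000@D).round(1).tolist())
E
```

```text
T row 38 252 290 [[646.6, 97.7], [646.5, 62.3]]
T row 44 252 290 [[641.6, 97.7], [641.5, 62.2]]
T row 60 256 286 [[628.1, 94.3], [628.0, 65.7]]
T row 80 257 286 [[610.7, 93.6], [610.6, 65.5]]
T row 95 200 289 [[597.5, 147.8], [597.2, 62.5]]
T row 105 201 289 [[588.4, 147.4], [588.1, 62.4]]
T row 115 202 289 [[579.2, 146.9], [578.9, 62.3]]
L row 45 450 476 [[640.2, -107.6]] [[637.5, -72.9]]
L row 80 445 471 [[610.1, -107.9]] [[609.2, -72.6]]
L row 110 442 467 [[583.0, -108.5]] [[583.7, -73.4]]
branch 210 88 125 [[604.2, 137.5], [569.3, 139.3]]
branch 225 88 125 [[604.2, 123.4], [569.2, 124.7]]
branch 240 88 125 [[604.1, 109.2], [569.2, 110.2]]
```

Request:
{"api": "carry_out", "payload": {
  "increments": [20,-0.2,0,0,0,0,27,-0.2,-20,0,0,0,26,-0.2,-40,0,0,0,0,0,-40,0,0,0,0,0,-20,0,0,0,0,0,-20,0,0,0,0,0,0,0,0,0]
}}

```text
clock: 14.3
position: [0.5833, 0.0986, 0.0881]
ee_rot: [3.14, 0.046, -0.006]
force: [0.2, -0.7, -2.5]
width: 0.258
gripper_force: 45.0
```

Request:
{"api": "carry_out", "payload": {
  "increments": [0,0,-4,0,0,0,0,0,-4,0,0,0,0,0,-4,0,0,0,0,0,-4,0,0,0,0,0,0,0,0,0]
}}

```text
clock: 14.92
position: [0.5845, 0.1003, 0.0734]
ee_rot: [3.141, 0.048, -0.001]
force: [0.6, 0.2, -3.0]
width: 0.255
gripper_force: 45.0
```

The underside is already below the foam top with no contact force, so the tee is in its cutout. I'm pressing down.

Request:
{"api": "carry_out", "payload": {
  "increments": [0,0,-4,0,0,0,0,0,-4,0,0,0,0,0,-4,0,0,0,0,0,-4,0,0,0,0,0,0,0,0,0]
}}

```text
clock: 15.55
position: [0.5851, 0.1001, 0.0573]
ee_rot: [3.141, 0.048, 0.001]
force: [4.1, -2.8, -3.9]
width: 0.255
gripper_force: 45.0
```

Request:
{"api": "carry_out", "payload": {
  "increments": [0,0,-3,0,0,0,0,0,-3,0,0,0,0,0,0,0,0,0]
}}

```text
clock: 15.92
position: [0.5883, 0.1003, 0.0555]
ee_rot: [-3.141, -0.047, -0.012]
force: [0.1, -5.9, 32.0]
width: 0.257
gripper_force: 45.0
```

The tee has bottomed at z = 0.0555, where 0.0557 is expected. I'm releasing it and going to the angle valve.

Request:
{"api": "carry_out", "payload": {
  "increments": [0,0,2,0,0,0,0,0,0,0,0,0,0,0,0,0,0,0,0,0,0,0,0,0],
  "grip": 0
}}

```text
clock: 16.42
position: [0.5842, 0.1006, 0.0532]
ee_rot: [3.141, 0.049, -0.002]
force: [-0.4, -0.3, -0.8]
width: 0.645
gripper_force: 0.0
```

Request:
{"api": "carry_out", "payload": {
  "increments": [0,0,30,0,0,0,0,0,50,0,0,0,0,0,50,0,0,0,-15,26,20,0,0,0.018,-17,26,0,0,0,0.018,-17,26,0,0,0,0.018,-17,26,0,0,0,0.018,-17,26,0,0,0,0.018,-17,26,0,0,0,0.018,-17,26,0,0,0,0.018,-17,26,0,0,0,0.018,-17,26,0,0,0,0.018,-17,28,0,0,0,0.018,0,0,0,0,0,0,0,0,0,0,0,0]
}}

```text
clock: 18.3
position: [0.4168, 0.3619, 0.2034]
ee_rot: [3.123, 0.33, -0.0]
force: [0.4, -0.8, -0.9]
width: 0.998
gripper_force: 0.0
```

```bash
python3 - <<'E'
from h import *
im,c=grab('wrist','w6')
s=readout.observe();r=R.from_rotvec(s['ee_rot']).as_matrix();print(s['position'],np.degrees(np.arctan2(r[1,0],r[0,0])))
for b in blobs(im,'orange',200)[:3]: print('orange',b.mean(0).round(),rect('wrist',b,c,.049))
for b in blobs(im,'brass',60)[:6]: print('brass',b.mean(0).round(),rect('wrist',b,c,.02))
E
```

```text
[0.41718929 0.36148637 0.20349106] 12.003661113023023
brass [408. 377.] centre 232.1 160.5 size 354.5 22.3 longaxis -78.0deg z0.02
brass [267. 188.] centre 413.5 361.7 size 53.7 24.4 longaxis 11.4deg z0.02
brass [466. 322.] centre 310.9 120.5 size 84.8 33.7 longaxis 27.1deg z0.02
brass [ 72. 322.] centre 222.4 537.7 size 84.6 32.7 longaxis -2.9deg z0.02
brass [267. 117.] centre 478.9 376.1 size 25.5 14.1 longaxis -78.0deg z0.02
brass [555.  51.] centre 585.9 144.8 size 22.1 8.5 longaxis 25.3deg z0.02
```

View pics/w6.png

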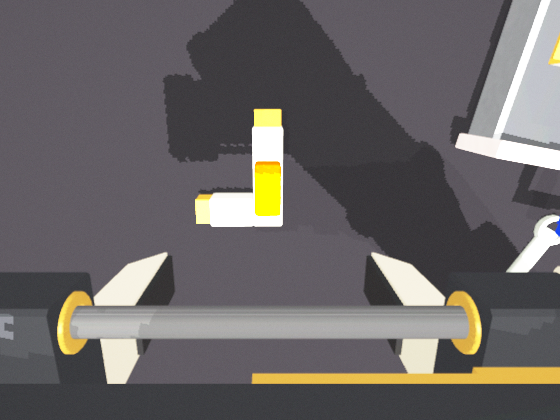

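The wrist view shows the handle at (267,188), bright yellow-orange, and the L's brass ends. Ray-cast at 49 mm, the handle is at (420.5,363), yaw 12°. I'm descending to grasp.

Request:
{"api": "carry_out", "payload": {
  "increments": [3.3,1.5,-40,0,0,0,0,0,-50,0,0,0,0,0,-50,0,0,0,0,0,-24,0,0,0,0,0,-10,0,0,0,0,0,0,0,0,0]
}}

```text
clock: 19.1
position: [0.4204, 0.3635, 0.0297]
ee_rot: [3.124, 0.329, -0.0]
force: [0.4, 0.2, 0.6]
width: 0.999
gripper_force: 0.0
```

Request:
{"api": "carry_out", "payload": {
  "increments": [0,0,0,0,0,0,0,0,0,0,0,0,0,0,0,0,0,0,0,0,0,0,0,0,0,0,0,0,0,0,0,0,0,0,0,0,0,0,0,0,0,0,0,0,0,0,0,0,0,0,0,0,0,0],
  "grip": 1,
  "newtons": 45
}}

```text
clock: 20.23
position: [0.4199, 0.364, 0.0297]
ee_rot: [3.124, 0.33, -0.0]
force: [1.2, -0.4, 0.4]
width: 0.259
gripper_force: 45.0
```

Request:
{"api": "carry_out", "payload": {
  "increments": [0,0,20,0,0,0,0,0,50,0,0,0,0,0,50,0,0,0,0,0,50,0,0,0,7,-40,30,0,0,-0.018,7,-40,0,0,0,-0.018,7,-40,0,0,0,-0.018,7,-40,0,0,0,-0.018,7,-40,0,0,0,-0.018,7,-40,0,0,0,-0.018,7,-40,0,0,0,-0.018,7,-40,0,0,0,-0.018,7,-40,0,0,0,-0.018,7,-40,0,0,0,-0.018,7,-35,0,0,0,0,0,0,0,0,0,0,0,0,0,0,0,0]
}}

```text
clock: 22.35
position: [0.4964, -0.0705, 0.2293]
ee_rot: [-3.141, -0.048, 0.002]
force: [0.3, 1.1, -4.5]
width: 0.258
gripper_force: 45.0
```

```bash
python3 - <<'E'
from h import *
im,c=grab('wrist','w7')
s=readout.observe();r=R.from_rotvec(s['ee_rot']).as_matrix();print(s['position'],np.degrees(np.arctan2(r[1,0],r[0,0])))
a=np.radians(1.8);D=np.array([[np.cos(a),-np.sin(a)],[np.sin(a),np.cos(a)]])
m=cv2.inRange(cv2.cvtColor(im,cv2.COLOR_RGB2HSV),*HSV['yellow'])
for b in blobs(im,'yellow',600)[:3]:
    p=ray('wrist',b,.026,c)[:,:2]*1000@D
    print('yellow',b.min(0),b.max(0),p.min(0).round(1),p.max(0).round(1))
for row in range(35,150,10):
    k=np.where(m[row,200:350])[0]+200
    if len(k): print(row,k.min(),k.max(),(ray('wrist',[(k.min()-.5,row),(k.max()+.5,row)],.026,c)[:,:2]*1000@D).round(1).tolist())
for b in blobs(im,'green',200)[:1]: print('green',rect('wrist',b,c,.075))
E
```

```text
[ 0.496525   -0.06997987  0.22940258] 1.830207205832288
yellow [196   7] [296 161] [ 514.1 -113.1] [651.3 -16.1]
yellow [302 367] [461 383] [ 241.7 -320.6] [ 265.5 -126.3]
yellow [52  3] [90 25] [637.   73.4] [654.6 105.2]
35 254 291 [[628.7, -72.7], [628.6, -107.1]]
45 254 291 [[620.4, -72.6], [620.3, -107.3]]
55 254 291 [[611.9, -72.5], [611.9, -107.4]]
65 254 291 [[603.4, -72.4], [603.3, -107.6]]
75 257 288 [[594.7, -75.1], [594.7, -104.9]]
85 259 286 [[585.9, -76.9], [585.9, -103.2]]
95 258 287 [[576.9, -75.8], [576.9, -104.3]]
105 200 290 [[567.9, -20.4], [567.8, -107.2]]
115 200 290 [[558.6, -19.8], [558.6, -107.4]]
125 200 292 [[549.3, -19.3], [549.2, -109.5]]
135 200 295 [[539.7, -18.7], [539.6, -112.6]]
145 242 295 [[530.0, -59.6], [529.9, -112.8]]
green centre 586.6 94.4 size 47.2 32.3 longaxis 1.6deg z0.075
```

View pics/w7.png

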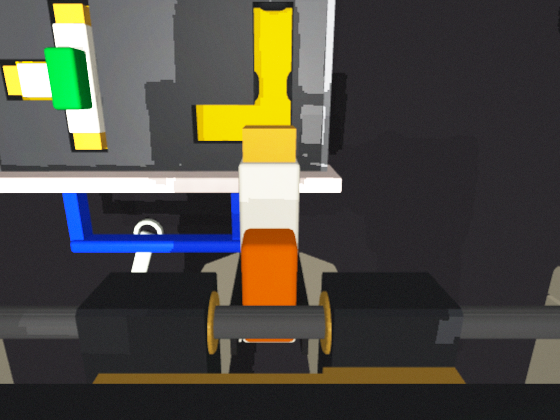

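The view shows the tee seated at left (green at (68,78)) and the L cutout at columns 196–292, rows 7–140. The drawer shifted about 4 mm inward during the press. The L target is now (581,-71).

Request:
{"api": "carry_out", "payload": {
  "increments": [28.5,-0.4,0,0,0,0,28,-0.4,-20,0,0,0,28,-0.4,-40,0,0,0,0,0,-40,0,0,0,0,0,-20,0,0,0,0,0,-20,0,0,0,0,0,0,0,0,0]
}}

```text
clock: 23.28
position: [0.5801, -0.0708, 0.0883]
ee_rot: [-3.14, -0.051, 0.005]
force: [-0.9, -0.2, -3.8]
width: 0.259
gripper_force: 45.0
```

Request:
{"api": "carry_out", "payload": {
  "increments": [0,0,-4,0,0,0,0,0,-4,0,0,0,0,0,-4,0,0,0,0,0,-4,0,0,0,0,0,0,0,0,0]
}}

```text
clock: 23.9
position: [0.5816, -0.0723, 0.0736]
ee_rot: [3.141, 0.048, 0.0]
force: [1.0, -0.1, -2.9]
width: 0.26
gripper_force: 45.0
```

Request:
{"api": "carry_out", "payload": {
  "increments": [0,0,-4,0,0,0,0,0,-4,0,0,0,0,0,-4,0,0,0,0,0,-4,0,0,0,0,0,0,0,0,0]
}}

```text
clock: 24.52
position: [0.5816, -0.072, 0.0573]
ee_rot: [-3.141, -0.049, -0.0]
force: [3.5, 2.6, -4.0]
width: 0.258
gripper_force: 45.0
```

Request:
{"api": "carry_out", "payload": {
  "increments": [0,0,-3,0,0,0,0,0,-2,0,0,0,0,0,0,0,0,0]
}}

```text
clock: 24.9
position: [0.5839, -0.072, 0.0556]
ee_rot: [3.141, 0.049, 0.008]
force: [-0.9, 4.1, 25.1]
width: 0.259
gripper_force: 45.0
```

The angle valve has bottomed at 0.0556 too. I'm releasing, then positioning ahead of the handle.

Request:
{"api": "carry_out", "payload": {
  "increments": [0,0,2,0,0,0,0,0,0,0,0,0,0,0,0,0,0,0,0,0,0,0,0,0],
  "grip": 0
}}

```text
clock: 25.4
position: [0.581, -0.0725, 0.0543]
ee_rot: [3.141, 0.048, -0.002]
force: [-0.4, 0.7, -0.3]
width: 0.642
gripper_force: 0.0
```

Request:
{"api": "carry_out", "payload": {
  "increments": [0,0,30,0,0,0,0,0,50,0,0,0,0,0,50,0,0,0,-25,20,20,0,0,0,-40,20,0,0,0,0,-40,20,0,0,0,0,-30,20,0,0,0,0,-10,20,0,0,0,0,0,0,0,0,0,0,0,0,0,0,0,0],
  "grip": 1,
  "newtons": 20
}}

```text
clock: 26.65
position: [0.4368, 0.0271, 0.2047]
ee_rot: [3.141, 0.048, 0.0]
force: [-0.0, -0.8, -0.3]
width: 0.006
gripper_force: 0.0
```

```bash
python3 - <<'E'
from h import *
im,c=grab('wrist','w8')
print(readout.observe()['position'])
for b in blobs(im,'blue',200)[:3]: print('blue',b.mean(0).round(),b.min(0),b.max(0),rect('wrist',b,c,.081))
E
```

```text
[0.43695176 0.02695992 0.2046844 ]
blue [266. 174.] [161 128] [370 198] centre 468.0 29.9 size 159.2 55.0 longaxis -88.3deg z0.081
```

View pics/w8.png

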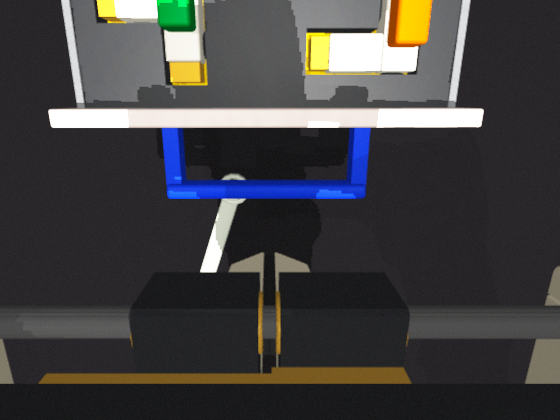

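The view shows both valves seated and level, with the bar at row 190 and the gap above it. The gap centre is at about (475,30). I'm inserting the shut fingers and pushing on the panel.

Request:
{"api": "carry_out", "payload": {
  "increments": [19,1.5,0,0,0,0,19,1.5,0,0,0,0,0,0,-40,0,0,0,0,0,-40,0,0,0,0,0,-40,0,0,0,0,0,-29,0,0,0,0,0,0,0,0,0]
}}

```text
clock: 27.58
position: [0.4732, 0.0297, 0.0539]
ee_rot: [3.14, 0.047, -0.007]
force: [-0.7, -0.0, 0.1]
width: 0.006
gripper_force: 0.0
```

Request:
{"api": "carry_out", "payload": {
  "increments": [6,0.2,0,0,0,0,8,0.2,0,0,0,0,12,0.4,0,0,0,0,14,0.5,0,0,0,0,14,0.5,0,0,0,0,14,0.5,0,0,0,0,14,0.5,0,0,0,0,14,0.5,0,0,0,0,14,0.5,0,0,0,0,10,0.5,0,0,0,0,0,0,0,0,0,0]
}}

```text
clock: 28.95
position: [0.5961, 0.0354, 0.0558]
ee_rot: [-3.141, -0.048, -0.003]
force: [-0.0, -0.1, 1.2]
width: 0.004
gripper_force: 0.0
```

Request:
{"api": "carry_out", "payload": {
  "increments": [8,0.2,0,0,0,0,10,0.3,0,0,0,0,10,0.3,0,0,0,0,10,0.3,0,0,0,0,10,0.3,0,0,0,0,10,0.3,0,0,0,0,10,0.3,0,0,0,0,6,0.3,0,0,0,0,0,0,0,0,0,0]
}}

```text
clock: 30.08
position: [0.6699, 0.0367, 0.056]
ee_rot: [3.141, 0.047, 0.003]
force: [0.1, 0.0, 0.5]
width: 0.006
gripper_force: 0.0
```

Request:
{"api": "carry_out", "payload": {
  "increments": [4,0.1,0,0,0,0,4,0.1,0,0,0,0,4,0.1,0,0,0,0,0,0,0,0,0,0]
}}

```text
clock: 30.58
position: [0.6802, 0.0371, 0.0556]
ee_rot: [3.141, 0.048, -0.002]
force: [-4.1, -1.8, 2.4]
width: 0.004
gripper_force: 2.3
```

Request:
{"api": "carry_out", "payload": {
  "increments": [3,0.1,0,0,0,0,3,0.1,0,0,0,0,0,0,0,0,0,0]
}}

```text
clock: 30.95
position: [0.6799, 0.0372, 0.0553]
ee_rot: [3.14, 0.048, -0.02]
force: [-29.2, -2.2, 19.8]
width: 0.006
gripper_force: 14.5
```

It has stopped at a firm end. I'll back off, lift and check that it is shut.

Request:
{"api": "carry_out", "payload": {
  "increments": [-8,-0.2,0,0,0,0,-8,-0.2,0,0,0,0,0,0,0,0,0,0]
}}

```text
clock: 31.32
position: [0.6706, 0.0376, 0.0559]
ee_rot: [-3.141, -0.048, -0.001]
force: [-0.0, 0.3, 0.3]
width: 0.008
gripper_force: 0.0
```

Request:
{"api": "carry_out", "payload": {
  "increments": [0,0,25,0,0,0,0,0,50,0,0,0,0,0,50,0,0,0,-30,0,20,0,0,0,-40,0,0,0,0,0,-40,0,0,0,0,0,-40,0,0,0,0,0,-20,0,0,0,0,0,0,0,0,0,0,0,0,0,0,0,0,0]
}}

```text
clock: 32.58
position: [0.5017, 0.0375, 0.2011]
ee_rot: [-3.141, -0.048, -0.002]
force: [1.0, -0.0, 0.2]
width: -0.0
gripper_force: 0.0
```

```bash
python3 - <<'E'
from h import *
im,c=grab('top'); s,cs=grab('scene')
print(readout.observe()['position'])
w,cw=grab('wrist')
for n,i,k in(('top',im,c),('scene',s,cs),('wrist',w,cw)):
    for b in blobs(i,'blue',100)[:2]: print(n,b.mean(0).round(),rect(n,b,k,.081))
cv2.imwrite('pics/end.png',np.hstack([cv2.resize(s[130:400,180:440],(390,405)),cv2.resize(w[:300],(410,405))])[:,:,::-1])
E
```

```text
[0.50153992 0.03750412 0.20073042]
top [285. 162.] centre 662.2 -25.1 size 55.0 39.6 longaxis 0.9deg z0.081
scene [294. 221.] centre 658.1 34.8 size 163.6 47.4 longaxis -88.4deg z0.081
wrist [273.  22.] centre 632.6 38.3 size 148.3 3.1 longaxis -88.7deg z0.081
```

View pics/end.png

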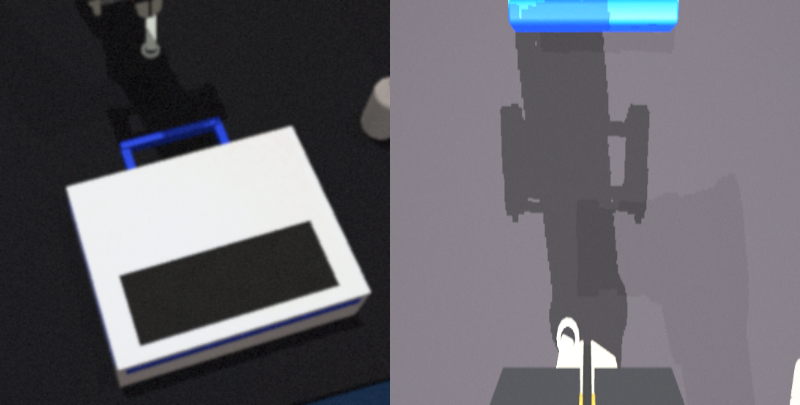

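The drawer front is flush with the unit. The handle moved 201 mm from fully open, matching the 200 mm travel, and the spanner has not moved.

```bash
python3 -c "
from cell import arm; print(arm.sign_off())"
```

```text
the job is handed in; nothing more can be done
None
```

The drawer was pulled to its stop, both valves were pressed down to the floor of their cutouts, and the drawer was pushed fully shut. The spanner, bottle and beaker were not touched, and I handed the job in at about 33 s.

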